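Put a watch movement away in the latched dust caddy

ROBOT

A 6-joint arm with a two-finger parallel gripper is mounted at the origin on the work surface. World frame = base frame: x ahead of the robot, y to its left, z up, the work surface at z = 0. Lengths are in m, angles in rad, forces in N, time in s.
With the tool pointing down it reaches from about 0.3 to 0.875 m from the base axis. Payload 6.4 kg.
Tool frame: the origin (TCP) lies between the finger pads; the fingertips stand 11 mm ahead of it and the grasp point (between the pads) lies 8 mm behind it (ctrl.tcp_to_tips is the distance from the TCP to the fingertips, in m); x points along the fingers, z is the direction in which the jaws open and shut, and the axes are right-handed (so a half turn about x gives the same grasp; the last joint's range is limited). The gripper opens to 85 mm and grips with 20 to 120 N. Pads are 22 mm wide; open, the fingers measure 114 mm over their backs; the gripper's body (76 mm by 85 mm) begins 54 mm behind the grasp point. The pads swing forward as they close: fully open they stand 13 mm farther back than shut.
Start: joints at [0.997, 0.181, 1.607, -0, 1.354, -0.206], TCP at [0.207, 0.537, 0.242] pointing down, gripper open.
Joint ranges: [-2.99, 2.99], [-0.89, 2.07], [0.3, 2.58], [-1.14, 4.28], [0, 2.63], [-3.12, 3.12]. Speed limits (rad/s): [2.57, 2.57, 3.01, 3.14, 3.14, 3.14].

INTERFACE

Orientations are given as a unit quaternion [w, x, y, z].
In Python, from bench import ctrl, eyes, hand_in gives the robot as it stands. The module is installed in compiled form; this text tells all that it offers.
- The arm moves only by the tool step_arm, never from a script. Its arguments are lists of equal length, an entry for each row: "xyz": the shift along the world's x, y, z in mm, a list of three; "spin": the turn about the world's z in rad; "fingers": the opening in per cent of the stroke, from 0 (shut) to 100 (fully open). A call has 1 to 10 rows; each row is the pose to reach, as a shift and turn from the pose commanded when the call began; what a row does not reach only later rows make up. A row lasts 1/10 s, in which the tool goes at most 50 mm and 8.59 degrees, less where a joint would pass 70% of its speed; a pose out of reach is approached as far as the arm can. A call with a gripper value outside its range is refused whole. The fingers move at their own pace and stop on an object; the grip force is fixed at half the most. Time passes only in rows, so rows that repeat a pose let the fingers close. It gives the time, the measured TCP pose, the force and the opening at its end, in the units of the state.
- ctrl.get_obs(): the state, without advancing time (a new reading comes with each control period).
- eyes.camera(name): name is "side" or "top"; returns the picture (420x560x3 uint8, red, green, blue); there is no depth.
- eyes.camera_model(name): a dict with "vertical_fov" (degrees; the focal length in pixels is half the picture's height over the tangent of half this angle, whatever the lens; pixels are square), "cx", "cy" (the principal point, pixels), "pose" (4x4, takes a point from camera to world coordinates). Camera axes: x right, y up, looking along -z (the intrinsics and any distortion apply to the point x, -y, -z); pixel columns grow to the right and rows downward; lengths in m; the calibration is good to about 2 mm. A picture is of the moment at which its call begins. camera_model takes no time and is no camera call.
- hand_in(): hands the job in, once; it reports no verdict.
The state is a dict: "time_s": time; "q": joint angles; "dq": joint speeds; "joint_efforts": joint torques, N m; "eef_pos": TCP position; "eef_rot": TCP orientation; "wrist_force": force on the tool from outside, world axes, zero at the start; "torque": the same for the moment, N m; "opening": opening from 0.0 (shut) to 1.0 (fully open).
Only numpy, scipy, OpenCV 4.12 (cv2) and the standard library are available. Lean on these libraries where they do the work, as an engineer would, in place of code of your own. Each camera call takes 0.05 s, during which the arm holds its last target.

TASK

Put the brass watch-movement holder away in the little plywood dust caddy: gently press the round steel release on its top so that the half-shut tray springs out, set the holder down gently and upright in the tray, then push the tray in by its front, firmly but never hard, past the half-way notch until it clicks fully home and stays shut. Leave the other things on the bench where they are.

Things in the scene. Friction and masses are not known exactly. Their poses are not given: they have to be found in the camera images.
- caddy: fixed plywood box, 140 mm deep (its x) by 120 mm wide (its y) by 54 mm high; origin at the centre of its underside; its open front is at x = -70 mm in its own frame (facing the robot, apart from the yaw) and holds an aluminium tray. Roof top at z = 54 mm.
- release_top (a point): centre of the top face of the round steel release plunger, 24 mm across, standing 17 mm above the caddy's roof (71 mm above the bench). It is pushed straight down: the latch lets go after about 5 mm, at 4 to 6 N, and the plunger bottoms at 12 mm; spring return. Must not be pressed harder than 25 N.
- release (a joint): how far the release is pushed down (m): 0 up, 0.012 at the bottom.
- tray (a joint): how far the tray is out (m) along the caddy's -x; 0.085 sprung right out (spring 1.5 N there, 4 N near home). The latch has two notches that differ from caddy to caddy: half-way, where the tray stands at first (0.022 to 0.030), and home (anywhere in -0.009 to 0.009). Passing a notch takes 6 to 9 N and 2 mm of over-travel; 3 mm past home a stiff rubber buffer (over 10 N per mm) stops it.
- tray_front (a point): centre of the outer face of the tray's flat, 26 mm thick front block (moves with the tray; x axis points into the caddy), 25 mm above the bench; block 96 mm wide, 42 mm high (4 to 46 mm above the bench). Let go short of a notch, it springs out again. Even pushed fully home it stays 2 mm or more proud of the caddy's front. Must not be pushed harder than 22 N.
- tray_well (a point): centre of the tray's floor (moves with the tray; axes as the caddy's), 8 mm above the bench, lined with black rubber; the well is 62 mm (x) by 86 mm (y), with rims 4 mm above the floor at sides and back, the front block in front. With the tray fully out the well clears the caddy's front by 14 mm. The roof leaves 40 mm above the floor.
- holder_mid (a point): centre of the brass movement holder: a plain upright cylinder 40 mm across and 26 mm high (so this point is 13 mm above its underside) with a small silvery movement on top; 0.08 to 0.16 kg; stands on the bench left or right of the caddy. z axis up. Do not set it down with more than 30 N.
- loupe: black eye loupe, a stepped cone 32 mm across and 32 mm high, standing on the bench, left or right of the caddy (it and the holder swap sides). Origin: centre of its underside. Leave it alone.
- screwdriver: screwdriver 130 mm long lying on the bench to the right. Leave it alone.
- pen_pot: terracotta pot 74 mm across, 80 mm high, with pens up to 145 mm, to the right of the caddy. Origin: centre of its underside. Leave it alone.
- dust_dome: glass dust dome with a knob on a wooden base, 90 mm across, 70 mm high, to the left of the caddy. Origin: centre of its underside. Leave it alone.
Mind the look-alikes: they are no part of the job. Of the things like the caddy, leave any that is orange or turquoise; of the rest the smaller one is meant.

How it is judged:
On the way, in this order (a step that is already met when the one before it is completed fails the run):
1. the release is pressed (value of joint release above 0.003 m), for 0.02 s.
2. the tray has sprung out (value of joint tray above 0.07 m), for 0.1 s.
3. the holder stands in the open tray and is let go (value of joint tray above 0.06 m and contact force between the fingers and holder below 0.05 N and x of holder_mid in the frame of tray_well between -0.013 and 0.013 m and y of holder_mid in the frame of tray_well between -0.026 and 0.026 m and z of holder_mid in the frame of tray_well between 0.01 and 0.016 m and angle between holder_mid's own z axis and vertical below 0.15 rad), for 0.1 s.
At the end, for the whole second after the job is handed in: the tray is latched home (joint below 13 mm, at rest) with the release up (under 2 mm down), and the holder stands upright (within 0.15 rad) and at rest on the tray's floor, its centre within 13 mm in x and 26 mm in y of the well's centre and 10 to 16 mm above the floor (value of joint tray below 0.013 m and not (velocity of joint tray above 0.01 m/s or velocity of joint tray below -0.01 m/s) and value of joint release below 0.002 m and x of holder_mid in the frame of tray_well between -0.013 and 0.013 m and y of holder_mid in the frame of tray_well between -0.026 and 0.026 m and z of holder_mid in the frame of tray_well between 0.01 and 0.016 m and angle between holder_mid's own z axis and vertical below 0.15 rad and linear speed of holder below 0.02 m/s); the robot touches nothing.
It fails at once if the tray is pushed or pulled harder than 22 N (contact force between any of the fingers, the arm and tray above 22 N).
It fails at once if the release is pressed harder than 25 N (contact force between any of the fingers, the arm and release above 25 N).
It fails at once if the holder is set down or dropped on the tray with more than 30 N (contact force between holder and tray above 30 N).
It fails at once if another thing is moved by more than 20 mm (distance of any of loupe, screwdriver, pen_pot, dust_dome from where it was at the start of the episode above 0.02 m).
It also fails if it takes over 69 s, if anything falls off the work surface, if the arm or the gripper's body presses on something with over 40 N, if the wrist force passes 120 N, or if a joint passes its speed limit or range.

## Working session

There is one attempt and no reset: what is moved stays moved. The work goes in short steps, Python scripts to look and compute and a tool call to move; the robot and the scene stay as the last step left them, time stands still between calls to the robot, and variables do not carry over. Pictures are saved under pics/ and viewed, and the job is handed in when it is done.

Besides the shell and the picture viewer there is one more tool, called after "Call:" by a JSON object that holds its "fn" and its "kwargs". step_arm: Moves the arm, as the interface text tells. Its arguments: {"type":"object","properties":{"xyz":{"type":"array"},"spin":{"type":"array"},"fingers":{"type":"array"}},"required":["xyz","spin","fingers"]}

```bash
mkdir -p pics
python3 - <<'E'
from bench import ctrl,eyes
import cv2,numpy as np
np.set_printoptions(precision=4,suppress=True)
for n in("side","top"):
    cv2.imwrite(f"pics/{n}0.png",eyes.camera(n)[:,:,::-1]); print(n,eyes.camera_model(n))
o=ctrl.get_obs();print(o, ctrl.tcp_to_tips)
E
```

```text
side {'vertical_fov': 46.27932447117707, 'cx': 287.24615168005363, 'cy': 204.7080336138157, 'pose': array([[ 0.7685,  0.4979, -0.4019,  0.1055],
       [-0.6399,  0.5933, -0.4885, -0.6029],
       [-0.0048,  0.6325,  0.7745,  0.9216],
       [ 0.    ,  0.    ,  0.    ,  1.    ]])}
top {'vertical_fov': 57.197511115423545, 'cx': 288.4358958181437, 'cy': 206.97033787896126, 'pose': array([[-0.0067,  0.994 , -0.1091,  0.4423],
       [-0.9999, -0.0075, -0.0072, -0.0718],
       [-0.0079,  0.109 ,  0.994 ,  0.9865],
       [ 0.    ,  0.    ,  0.    ,  1.    ]])}
{'time_s': 0.1, 'q': array([ 0.9967,  0.1815,  1.6079,  0.    ,  1.3538, -0.2063]), 'dq': array([-0.0014, -0.0016, -0.0028, -0.0019, -0.0014, -0.0019]), 'joint_efforts': array([ -0.0006, -44.5877, -35.2239,  -0.0004,   0.0039,  -0.    ]), 'eef_pos': array([0.2064, 0.5361, 0.2414]), 'eef_rot': array([ 0.5824, -0.4004,  0.5835,  0.3999]), 'wrist_force': array([ 0.5205, -0.5563, -0.4788]), 'torque': array([ 0.0302,  0.0312, -0.0028]), 'opening': 1.001361925319731} 0.011
```

View pics/side0.png

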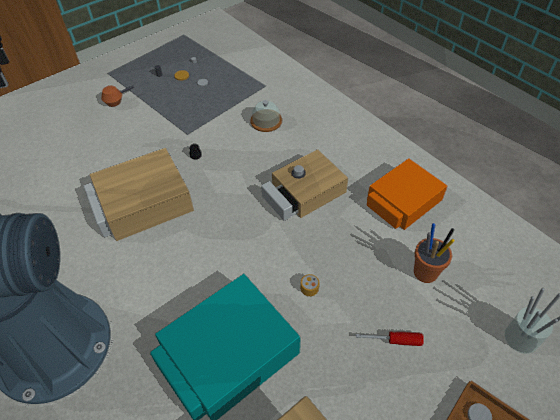

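View pics/top0.png

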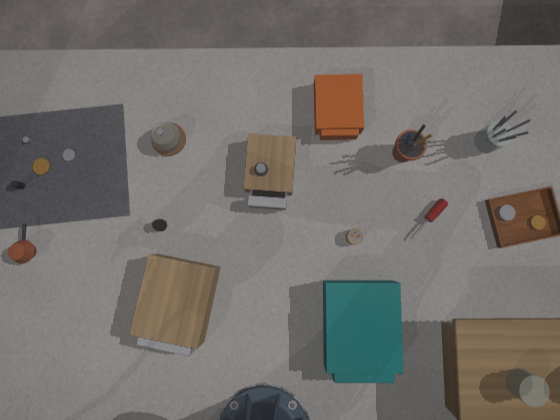

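```bash
cat > h.py <<'E'
from bench import ctrl,eyes
import cv2,numpy as np
np.set_printoptions(precision=4,suppress=True)
def K(n):
    m=eyes.camera_model(n); f=210/np.tan(np.radians(m['vertical_fov']/2)); return m,f
def ray(n,u,v):
    m,f=K(n); d=np.array([(u-m['cx'])/f,-(v-m['cy'])/f,-1]); P=m['pose']; return P[:3,3],P[:3,:3]@d
def pl(n,u,v,z):
    o,d=ray(n,u,v); return o+d*(z-o[2])/d[2]
def pr(n,p):
    m,f=K(n); P=m['pose']; c=P[:3,:3].T@(np.array(p)-P[:3,3]); return np.array([m['cx']+f*c[0]/-c[2], m['cy']-f*c[1]/-c[2]])
def crop(src,box,s,out):
    i=cv2.imread(src); x0,y0,x1,y1=box; cv2.imwrite(out,cv2.resize(i[y0:y1,x0:x1],None,fx=s,fy=s,interpolation=cv2.INTER_CUBIC))
E
python3 - <<'E'
from h import *
crop('pics/top0.png',(230,120,380,260),5,'pics/tc0.png')
crop('pics/side0.png',(250,140,370,310),5,'pics/sc0.png')
crop('pics/side0.png',(250,140,370,230),6,'pics/sc0.png')
crop('pics/side0.png',(280,260,340,305),10,'pics/sh0.png')
E
```

```text
(no output)
```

View pics/tc0.png

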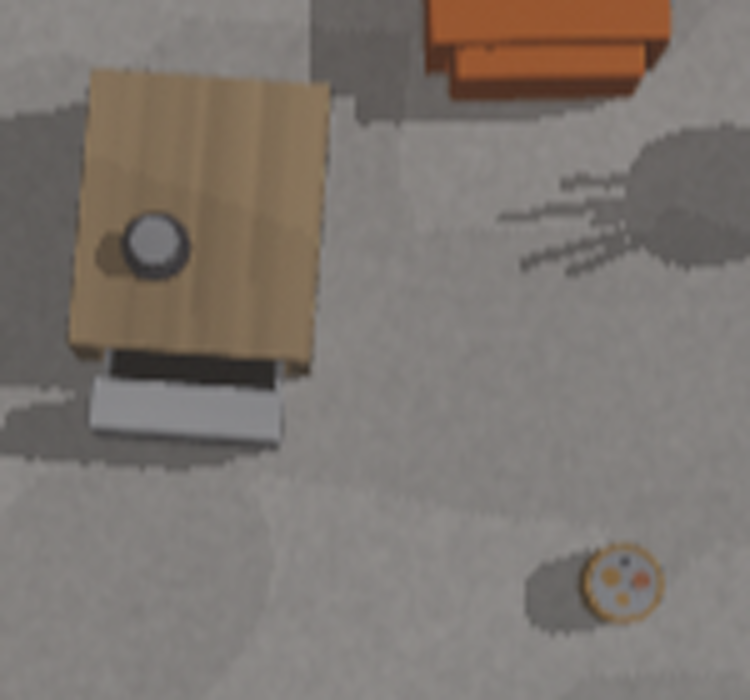

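View pics/sc0.png

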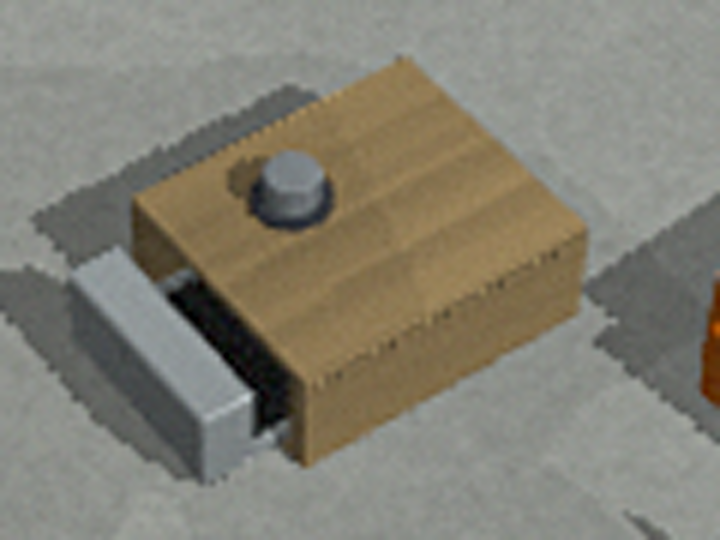

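View pics/sh0.png

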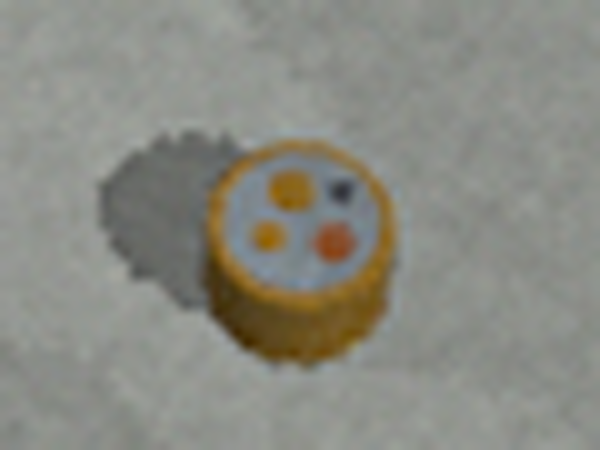

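```bash
cat > m.py <<'E'
from h import *
T=lambda X,Y:(230+(X+.5)/5-.5,120+(Y+.5)/5-.5)
S=lambda X,Y:(250+(X+.5)/6-.5,140+(Y+.5)/6-.5)
def tri(a,b):
    (o1,d1),(o2,d2)=ray('top',*a),ray('side',*b)
    A=np.c_[d1,-d2]; t=np.linalg.lstsq(A,o2-o1,rcond=None)[0]; p,q=o1+d1*t[0],o2+d2*t[1]; return (p+q)/2,np.linalg.norm(p-q)
for nm,t,s,z in [('BL',(92,70),(403,57),.054),('BR',(329,85),(586,232),.054),('FR',(311,362),(308,383),.054),('FL',(70,347),(135,200),.054),
  ('rel',(156,239),(296,168),.071),('tFL',(90,432),(72,275),.046),('tFR',(281,442),(205,425),.046)]:
    a,b=T(*t),S(*s); print(nm,pl('top',*a,z)[:2],pl('side',*b,z)[:2],*tri(a,b))
a=T(624,582);b=(280+30.15-.5,260+22.45-.5);print('hold',pl('top',*a,.026)[:2],pl('side',*b,.026)[:2],*tri(a,b))
E
python3 m.py
```

```text
BL [0.7292 0.0344] [0.7279 0.0352] [0.7285 0.0347 0.0542] 0.0015078517596541436
BR [ 0.7205 -0.0835] [ 0.7174 -0.0851] [ 0.7209 -0.0831  0.0502] 0.0016514642587775734
FR [ 0.5814 -0.0735] [ 0.5821 -0.0729] [ 0.5814 -0.0736  0.0552] 0.00021960909498451838
FL [0.5898 0.0445] [0.591  0.0437] [0.5905 0.0441 0.0539] 0.0014967901696348873
rel [0.6396 0.0011] [0.6413 0.0034] [0.6389 0.0007 0.0748] 9.192778614169524e-05
tFL [0.5487 0.0354] [0.5511 0.034 ] [0.5499 0.0347 0.0461] 0.0027276401164825653
tFR [ 0.5431 -0.0585] [ 0.5431 -0.0585] [ 0.5431 -0.0585  0.046 ] 1.3343942797279126e-06
hold [ 0.4739 -0.2283] [ 0.473  -0.2279] [ 0.4735 -0.228   0.0258] 0.0009547235863643022
```

Look-alikes in the top view:
- Small plywood box with a steel release at (270,165).
- Large plywood box at (175,300), no release.
- Orange box at (340,105).
- Turquoise box at (363,330).
- Wooden object at the lower right, (515,370).

The small plywood box with the release is the one meant, and the crop confirms it. The holder is at (354,237), with a gold rim and silvery top. The loupe is at (160,225).

Measured positions:
- Caddy centre at (0.655,-0.0195), yaw -0.073.
- Release at (0.640,0.002).
- Holder at (0.4735,-0.228).

I'm moving above the release with the fingers shut.

Call:
{"fn": "step_arm", "kwargs": {"xyz": [[434, -534, -60], [434, -534, -60], [434, -534, -60], [434, -534, -60], [434, -534, -60], [434, -534, -60], [434, -534, -60], [434, -534, -60], [434, -534, -60], [434, -534, -60]], "spin": [0.295, 0.295, 0.295, 0.295, 0.295, 0.295, 0.295, 0.295, 0.295, 0.295], "fingers": [0, 0, 0, 0, 0, 0, 0, 0, 0, 0]}}

```text
time_s: 1.1
eef_pos: [0.5167, 0.1545, 0.1992]
eef_rot: [0.518, -0.481, 0.518, 0.482]
wrist_force: [1.2, 0.3, 0.6]
opening: -0.002
```

Call:
{"fn": "step_arm", "kwargs": {"xyz": [[120, -150, -60], [120, -150, -60], [120, -150, -60], [120, -150, -60], [120, -150, -60], [120, -150, -60], [120, -150, -60], [120, -150, -60]], "spin": [0, 0, 0, 0, 0, 0, 0, 0], "fingers": [0, 0, 0, 0, 0, 0, 0, 0]}}

```text
time_s: 1.9
eef_pos: [0.6356, 0.0078, 0.1403]
eef_rot: [0.518, -0.482, 0.517, 0.482]
wrist_force: [-0.6, -0.1, 0.4]
opening: -0.004
```

Call:
{"fn": "step_arm", "kwargs": {"xyz": [[4, -6, -20], [4, -6, -40], [4, -6, -47], [4, -6, -47]], "spin": [0, 0, 0, 0], "fingers": [0, 0, 0, 0]}}

```text
time_s: 2.3
eef_pos: [0.6388, 0.0015, 0.092]
eef_rot: [0.517, -0.481, 0.518, 0.482]
wrist_force: [-0.6, -0.3, 0.1]
opening: 0.003
```

Run:
```python
from h import *
print(ctrl.get_obs()['eef_pos'],ctrl.get_obs()['wrist_force'])
cv2.imwrite('pics/s1.png',eyes.camera('side')[:,:,::-1]);crop('pics/s1.png',(230,110,370,230),5,'pics/s1c.png')
```

```text
[0.6388 0.0015 0.092 ] [-0.6145 -0.257   0.055 ]
```

View pics/s1c.png

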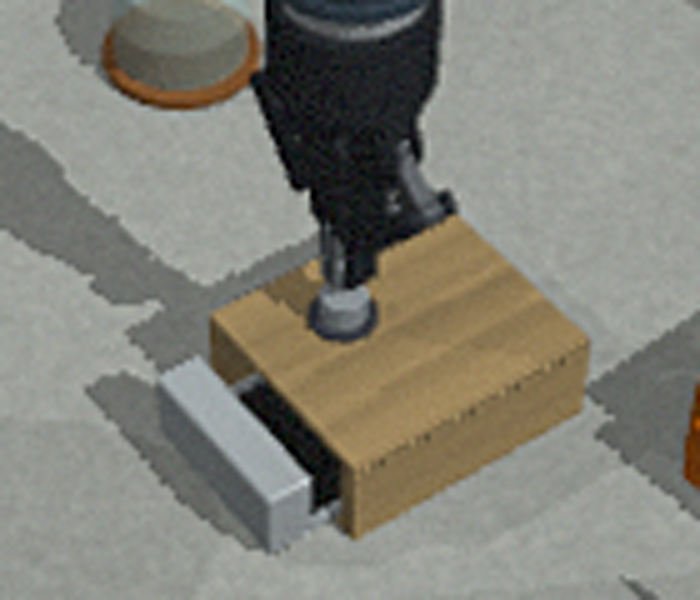

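The shut fingertips stand right above the release top at about (345,295) in this crop. I'll press down gently, about 16 mm from TCP z=92 to 76.

Call:
{"fn": "step_arm", "kwargs": {"xyz": [[0, 0, -4], [0, 0, -8], [0, 0, -10], [0, 0, -12], [0, 0, -13], [0, 0, -14], [0, 0, -15]], "spin": [0, 0, 0, 0, 0, 0, 0], "fingers": [0, 0, 0, 0, 0, 0, 0]}}

```text
time_s: 3.05
eef_pos: [0.6401, 0.0003, 0.0786]
eef_rot: [0.518, -0.482, 0.518, 0.481]
wrist_force: [-2.9, 0.3, 6.8]
opening: 0.0
```

Call:
{"fn": "step_arm", "kwargs": {"xyz": [[0, 0, -1], [0, 0, -2], [0, 0, -3], [0, 0, -3]], "spin": [0, 0, 0, 0], "fingers": [0, 0, 0, 0]}}

```text
time_s: 3.45
eef_pos: [0.6401, 0.0003, 0.0746]
eef_rot: [0.518, -0.482, 0.518, 0.481]
wrist_force: [-0.4, 1.0, 3.8]
opening: 0.001
```

Run:
```python
from h import *
cv2.imwrite('pics/s2.png',eyes.camera('side')[:,:,::-1]);crop('pics/s2.png',(230,110,370,230),5,'pics/s2c.png')
```

```text
(no output)
```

View pics/s2c.png

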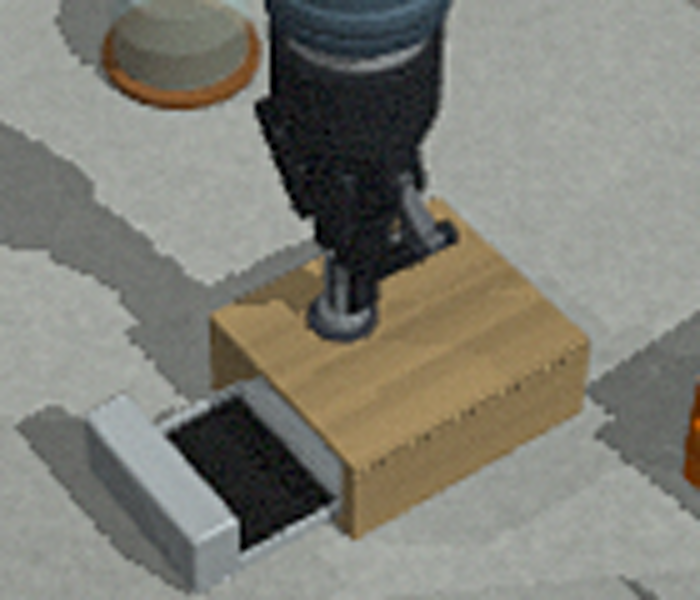

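The tray is fully out: the front block is at about (165,490) in the crop and the black well is visible. Next I lift and go to the holder, opening the fingers on the way.

Call:
{"fn": "step_arm", "kwargs": {"xyz": [[0, 0, 40], [-20, -28, 65], [-60, -82, 65], [-100, -137, 65], [-140, -192, 65], [-167, -228, 65], [-167, -228, 65], [-167, -228, 40], [-167, -228, 20], [-167, -228, 20]], "spin": [0, 0, 0, 0, 0, 0, 0, 0, 0, 0], "fingers": [0, 0, 80, 80, 80, 80, 80, 80, 80, 80]}}

```text
time_s: 4.5
eef_pos: [0.4706, -0.2267, 0.0918]
eef_rot: [0.518, -0.479, 0.519, 0.483]
wrist_force: [-1.4, 0.9, -0.4]
opening: 0.8
```

Run:
```python
from h import *
print(ctrl.get_obs()['eef_pos'])
a=eyes.camera('side')[190:330,220:400,::-1];b=eyes.camera('top')[120:280,220:420,::-1]
cv2.imwrite('pics/s3.png',cv2.resize(a,None,fx=4,fy=4,interpolation=2))
cv2.imwrite('pics/t3.png',cv2.resize(b,None,fx=4,fy=4,interpolation=2)[:600])
```

```text
[ 0.4706 -0.2267  0.0918]
```

View pics/s3.png

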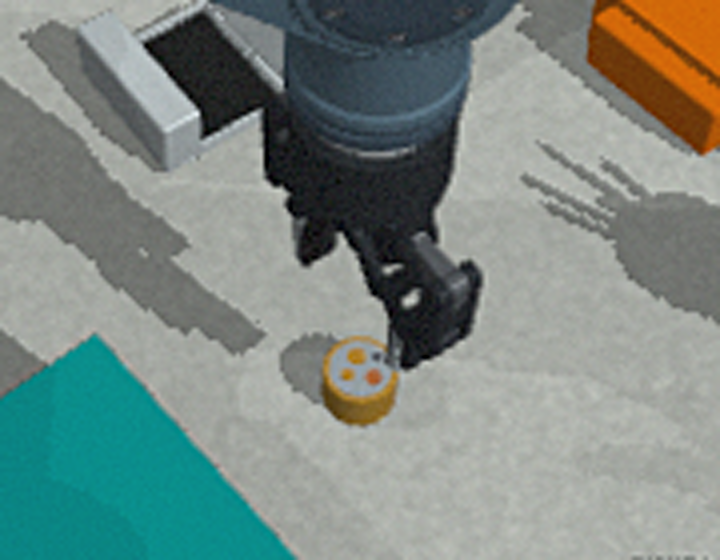

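View pics/t3.png

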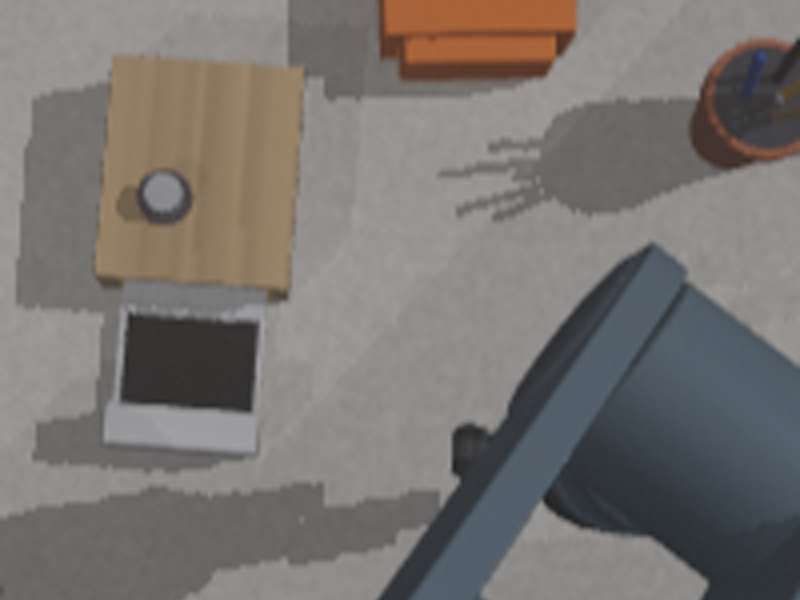

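Run:
```python
from h import *
T=lambda X,Y:(220+(X+.5)/4-.5,120+(Y+.5)/4-.5)
g=lambda a,z:pl('top',*T(*a),z)[:2]
c=np.array([.655,-.0196]);X=np.array([.9973,-.0729]);Y=np.array([.0729,.9973])
for a,z in [((124,312),.008),((258,320),.008),((105,443),.046),((257,453),.046)]:
    p=g(a,z);print(p,(p-c)@X,(p-c)@Y)
for jx in (-.115,):print(c+jx*X)
```

```text
[0.5746 0.0321] -0.08398389976301204 0.04567946741698184
[ 0.5687 -0.0538] -0.08354288493616026 -0.04040349579102497
[0.4888 0.0393] -0.17001015663341512 0.04666556130435668
[ 0.4821 -0.0534] -0.16998038112819921 -0.046358631548240874
[ 0.5403 -0.0112]
```

Call:
{"fn": "step_arm", "kwargs": {"xyz": [[1, -1, -25], [1, -1, -50], [1, -1, -65], [1, -1, -75], [1, -1, -75]], "spin": [0, 0, 0, 0, 0], "fingers": [80, 80, 80, 80, 80]}}

```text
time_s: 5.1
eef_pos: [0.4736, -0.2281, 0.0189]
eef_rot: [0.518, -0.481, 0.518, 0.482]
wrist_force: [-0.2, -0.5, 0.3]
opening: 0.797
```

The TCP is over the holder's centre. I'll go 4 mm lower and close.

Call:
{"fn": "step_arm", "kwargs": {"xyz": [[0, 0, -4], [0, 0, -4], [0, 0, -4], [0, 0, -4], [0, 0, -4], [0, 0, -4], [0, 0, -4], [0, 0, -4]], "spin": [0, 0, 0, 0, 0, 0, 0, 0], "fingers": [80, 20, 20, 20, 20, 20, 20, 20]}}

```text
time_s: 5.9
eef_pos: [0.4746, -0.2292, 0.0166]
eef_rot: [0.518, -0.482, 0.518, 0.481]
wrist_force: [-1.5, 0.9, 5.2]
opening: 0.436
```

Call:
{"fn": "step_arm", "kwargs": {"xyz": [[0, 0, 10], [0, 0, 40], [0, 0, 70], [0, 0, 85], [0, 0, 85], [0, 0, 85]], "spin": [0, 0, 0, 0, 0, 0], "fingers": [20, 20, 20, 20, 20, 20]}}

```text
time_s: 6.5
eef_pos: [0.4737, -0.2285, 0.1006]
eef_rot: [0.518, -0.482, 0.518, 0.481]
wrist_force: [-0.2, -0.2, -1.0]
opening: 0.43
```

Run:
```python
from h import *
print(ctrl.get_obs()['eef_pos'],ctrl.get_obs()['wrist_force'])
a=eyes.camera('side')[180:300,250:400,::-1]
cv2.imwrite('pics/s4.png',cv2.resize(a,None,fx=5,fy=5,interpolation=2))
```

```text
[ 0.4737 -0.2285  0.1006] [-0.2142 -0.2073 -1.02  ]
```

View pics/s4.png

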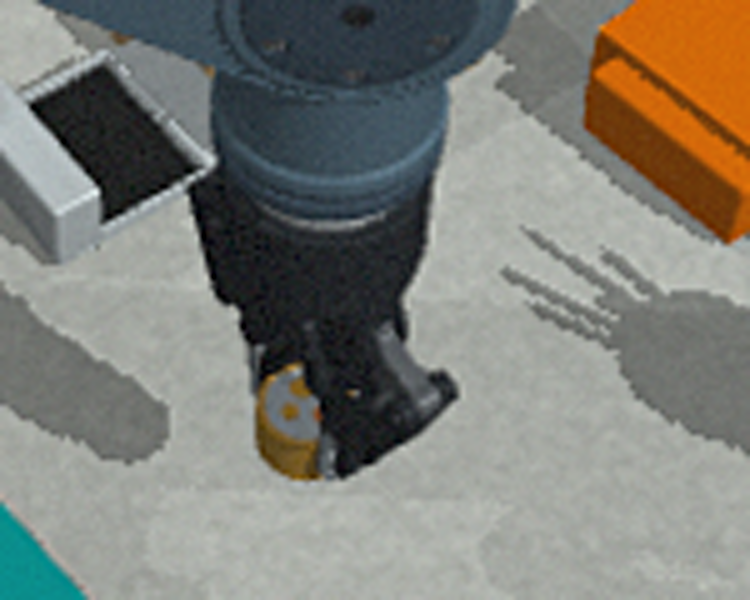

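The holder is lifted and upright between the pads at about (290,420), pulling 1.0 N. I'm carrying it above the well centre.

Call:
{"fn": "step_arm", "kwargs": {"xyz": [[12, 40, 0], [24, 80, 0], [36, 120, 0], [50, 165, 0], [61, 200, 0], [67, 217, 0], [67, 217, 0], [67, 217, -15], [67, 217, -15]], "spin": [0, 0, 0, 0, 0, 0, 0, 0, 0], "fingers": [20, 20, 20, 20, 20, 20, 20, 20, 20]}}

```text
time_s: 7.45
eef_pos: [0.5385, -0.0121, 0.0824]
eef_rot: [0.517, -0.48, 0.519, 0.483]
wrist_force: [-1.3, -0.1, -1.2]
opening: 0.43
```

Run:
```python
from h import *
print(ctrl.get_obs()['eef_pos'],ctrl.get_obs()['wrist_force'])
a=eyes.camera('side')[120:240,220:370,::-1]
cv2.imwrite('pics/s5.png',cv2.resize(a,None,fx=5,fy=5,interpolation=2))
```

```text
[ 0.5385 -0.0121  0.0824] [-1.2528 -0.1369 -1.2153]
```

View pics/s5.png

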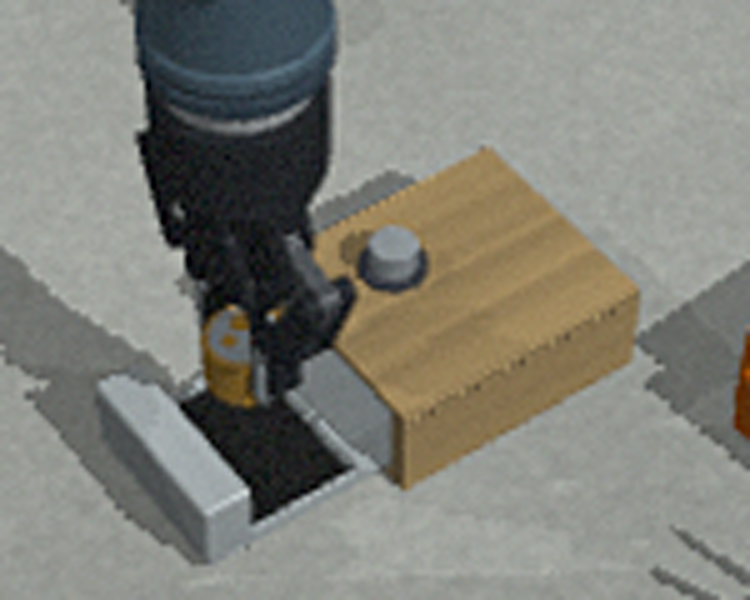

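Call:
{"fn": "step_arm", "kwargs": {"xyz": [[0, 0, -15], [0, 0, -30], [0, 0, -43], [0, 0, -50], [0, 0, -53], [0, 0, -53]], "spin": [0, 0, 0, 0, 0, 0], "fingers": [20, 20, 20, 20, 20, 20]}}

```text
time_s: 8.1
eef_pos: [0.5406, -0.0116, 0.032]
eef_rot: [0.518, -0.481, 0.518, 0.482]
wrist_force: [-0.8, 0.3, -0.5]
opening: 0.427
```

Call:
{"fn": "step_arm", "kwargs": {"xyz": [[0, 0, -2], [0, 0, -4], [0, 0, -5], [0, 0, -6], [0, 0, -6]], "spin": [0, 0, 0, 0, 0], "fingers": [20, 20, 20, 20, 20]}}

```text
time_s: 8.6
eef_pos: [0.5409, -0.0116, 0.0266]
eef_rot: [0.518, -0.481, 0.518, 0.481]
wrist_force: [-0.5, 0.6, -0.1]
opening: 0.428
```

Call:
{"fn": "step_arm", "kwargs": {"xyz": [[0, 0, -0.5], [0, 0, -1], [0, 0, -1]], "spin": [0, 0, 0], "fingers": [20, 20, 20]}}

```text
time_s: 8.9
eef_pos: [0.5409, -0.0116, 0.0256]
eef_rot: [0.518, -0.481, 0.518, 0.481]
wrist_force: [0.4, -0.1, -1.1]
opening: 0.431
```

Call:
{"fn": "step_arm", "kwargs": {"xyz": [[0, 0, -0.5], [0, 0, -1], [0, 0, -1], [0, 0, -1]], "spin": [0, 0, 0, 0], "fingers": [20, 20, 20, 20]}}

```text
time_s: 9.3
eef_pos: [0.5409, -0.0117, 0.0247]
eef_rot: [0.518, -0.482, 0.518, 0.481]
wrist_force: [-0.2, 0.2, -0.1]
opening: 0.432
```

Call:
{"fn": "step_arm", "kwargs": {"xyz": [[0, 0, -0.5], [0, 0, -1], [0, 0, -1], [0, 0, -1]], "spin": [0, 0, 0, 0], "fingers": [20, 20, 20, 20]}}

```text
time_s: 9.7
eef_pos: [0.5418, -0.0117, 0.0246]
eef_rot: [0.518, -0.482, 0.517, 0.481]
wrist_force: [-1.1, 1.0, 7.0]
opening: 0.432
```

The holder is on the tray floor with 7 N of contact. I'll let go and lift away.

Call:
{"fn": "step_arm", "kwargs": {"xyz": [[0, 0, 0.5], [0, 0, 0.5], [0, 0, 0.5], [0, 0, 0.5], [0, 0, 0.5]], "spin": [0, 0, 0, 0, 0], "fingers": [50, 60, 65, 65, 65]}}

```text
time_s: 10.2
eef_pos: [0.5408, -0.0116, 0.0239]
eef_rot: [0.518, -0.481, 0.518, 0.482]
wrist_force: [0.7, -0.6, 0.3]
opening: 0.655
```

Call:
{"fn": "step_arm", "kwargs": {"xyz": [[0, 0, 10], [0, 0, 35], [0, 0, 70], [0, 0, 90], [-40, 0, 100], [-80, 0, 100], [-130, 0, 100], [-130, 0, 100]], "spin": [0, 0, 0, 0, 0, 0, 0, 0], "fingers": [65, 65, 65, 65, 0, 0, 0, 0]}}

```text
time_s: 11.0
eef_pos: [0.4029, -0.0095, 0.1219]
eef_rot: [0.516, -0.479, 0.519, 0.484]
wrist_force: [-0.0, -0.2, 0.8]
opening: 0.002
```

Run:
```python
from h import *
a=eyes.camera('side')[120:240,220:370,::-1]
cv2.imwrite('pics/s6.png',cv2.resize(a,None,fx=5,fy=5,interpolation=2))
b=eyes.camera('top')[120:260,220:380,::-1]
cv2.imwrite('pics/t6.png',cv2.resize(b,None,fx=4,fy=4,interpolation=2))
```

```text
(no output)
```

View pics/s6.png

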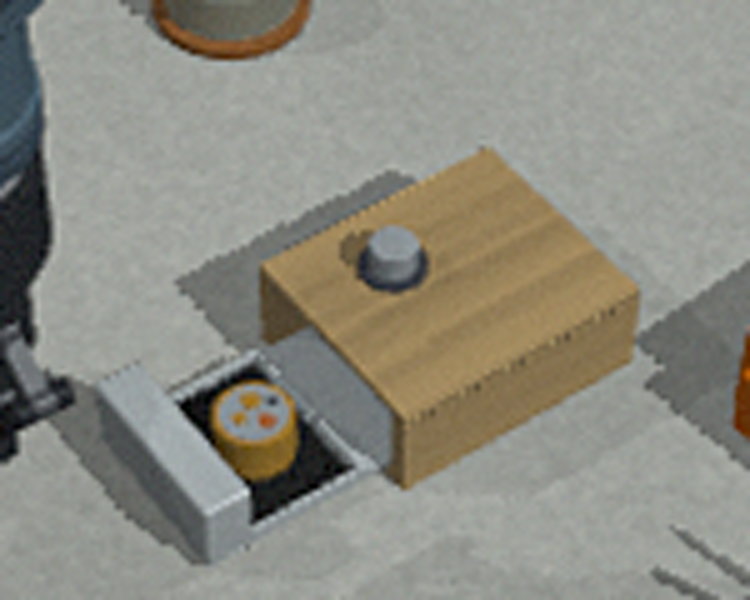

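View pics/t6.png

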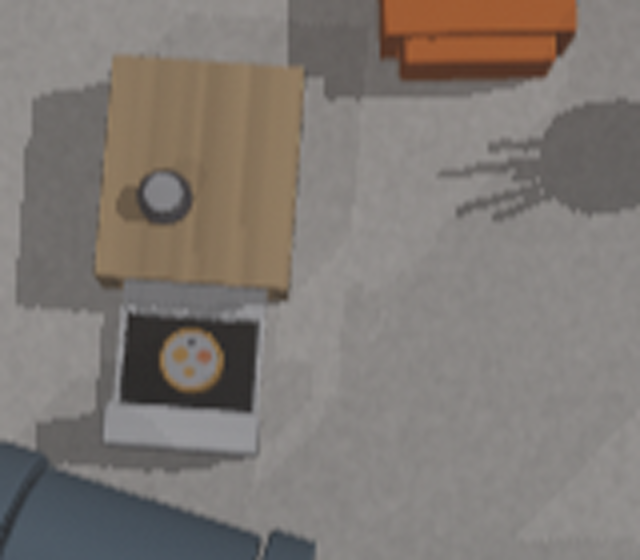

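Run:
```python
from h import *
p=pl('top',220+(192)/4-.5,120+(361.5)/4-.5,.034)[:2]
c=np.array([.655,-.0196]);X=np.array([.9973,-.0729]);Y=np.array([.0729,.9973])
print(p,(p-c)@X+.115,(p-c)@Y)
f=c-.172*X;print(f)
print(ctrl.get_obs()['eef_pos'])
```

```text
[ 0.54   -0.0128] -0.00018890896989125217 -0.0015984585206111521
[ 0.4835 -0.0071]
[ 0.4103 -0.0116  0.1248]
```

The holder stands upright in the well at about (191,361) in the crop, within 2 mm of its centre. Now I lower the shut fingers in front of the tray block.

Call:
{"fn": "step_arm", "kwargs": {"xyz": [[0, 6, -40], [0, 6, -80], [0, 6, -100], [20, 6, -100], [40, 6, -100], [40, 6, -100], [40, 6, -100]], "spin": [0, 0, 0, 0, 0, 0, 0], "fingers": [0, 0, 0, 0, 0, 0, 0]}}

```text
time_s: 11.8
eef_pos: [0.4519, -0.0058, 0.0242]
eef_rot: [0.518, -0.482, 0.518, 0.481]
wrist_force: [0.4, -0.2, 0.1]
opening: -0.002
```

Call:
{"fn": "step_arm", "kwargs": {"xyz": [[8, -0.6, 0], [13, -1, 0], [16, -1.2, 0], [18, -1.3, 0], [20, -1.5, 0], [23, -1.7, 0], [26, -1.9, 0], [30, -2.2, 0], [34, -2.5, 0], [38, -2.8, 0]], "spin": [0, 0, 0, 0, 0, 0, 0, 0, 0, 0], "fingers": [0, 0, 0, 0, 0, 0, 0, 0, 0, 0]}}

```text
time_s: 12.8
eef_pos: [0.4889, -0.0084, 0.0239]
eef_rot: [0.518, -0.481, 0.518, 0.482]
wrist_force: [-2.4, -0.8, 0.0]
opening: 0.004
```

Call:
{"fn": "step_arm", "kwargs": {"xyz": [[4, -0.3, 0], [8, -0.6, 0], [12, -0.9, 0], [16, -1.2, 0], [20, -1.5, 0], [24, -1.7, 0], [24, -1.7, 0]], "spin": [0, 0, 0, 0, 0, 0, 0], "fingers": [0, 0, 0, 0, 0, 0, 0]}}

```text
time_s: 13.5
eef_pos: [0.5136, -0.0102, 0.0241]
eef_rot: [0.518, -0.482, 0.518, 0.481]
wrist_force: [-1.8, -0.8, -0.4]
opening: -0.004
```

Run:
```python
from h import *
print(ctrl.get_obs()['eef_pos'])
a=eyes.camera('side')[120:240,220:370,::-1]
cv2.imwrite('pics/s7.png',cv2.resize(a,None,fx=5,fy=5,interpolation=2))
b=eyes.camera('top')[120:260,220:380,::-1]
cv2.imwrite('pics/t7.png',cv2.resize(b,None,fx=4,fy=4,interpolation=2))
```

```text
[ 0.5136 -0.0102  0.0241]
```

View pics/s7.png

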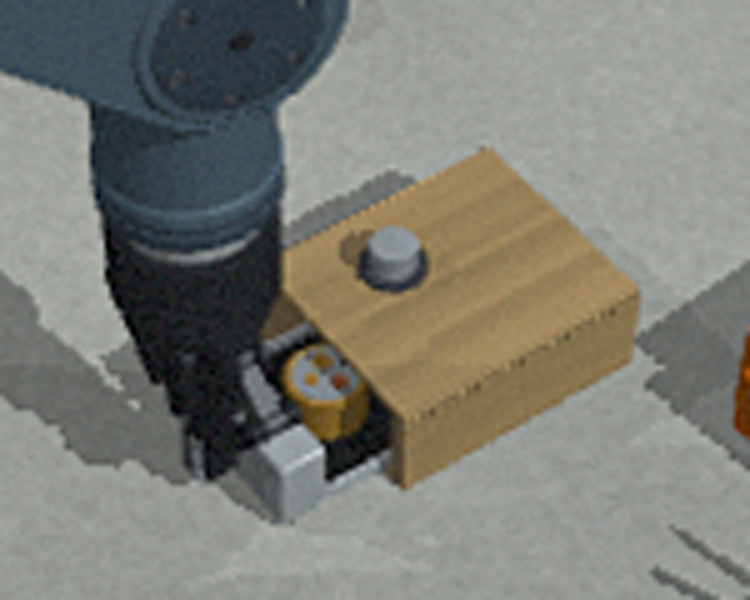

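View pics/t7.png

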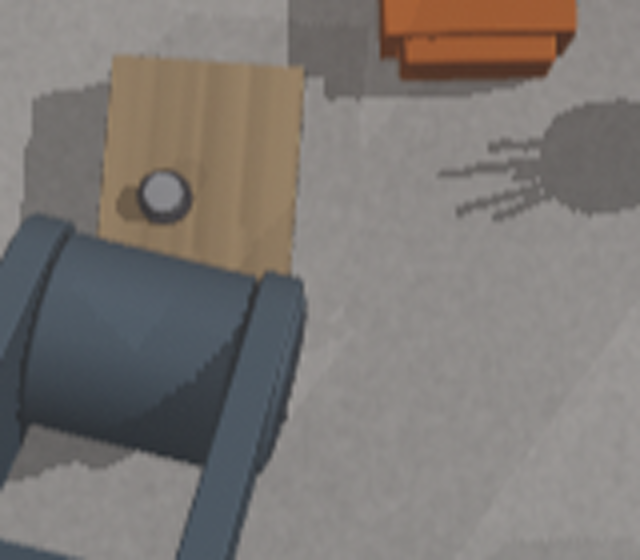

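Run:
```python
from h import *
c=np.array([.655,-.0196]);X=np.array([.9973,-.0729]);Y=np.array([.0729,.9973])
for u,v in((277,461),(280,455),(285,515)):
  z=.004 if v>500 else .046
  p=pl('side',220+(u+.5)/5-.5,120+(v+.5)/5-.5,z)[:2];print((p-c)@X,(p-c)@Y,'joint',-(p-c)@X-.087)
p=np.array([.5136,-.0102]);print((p-c)@X)
```

```text
-0.1272558987401199 -0.03856885032476885 joint 0.040255898740119894
-0.12416052502375467 -0.03649990595814302 joint 0.03716052502375468
-0.12445024819544331 -0.03932326052557123 joint 0.03745024819544332
-0.14170348000000008
```

Call:
{"fn": "step_arm", "kwargs": {"xyz": [[2, -0.15, 0], [4, -0.3, 0], [6, -0.45, 0], [8, -0.6, 0]], "spin": [0, 0, 0, 0], "fingers": [0, 0, 0, 0]}}

```text
time_s: 14.0
eef_pos: [0.521, -0.0107, 0.0241]
eef_rot: [0.518, -0.481, 0.518, 0.482]
wrist_force: [-3.8, -0.3, 0.6]
opening: -0.0
```

Call:
{"fn": "step_arm", "kwargs": {"xyz": [[1.5, -0.1, 0], [3, -0.2, 0], [4.5, -0.3, 0], [6, -0.4, 0], [7.5, -0.5, 0]], "spin": [0, 0, 0, 0, 0], "fingers": [0, 0, 0, 0, 0]}}

```text
time_s: 14.5
eef_pos: [0.5278, -0.0113, 0.024]
eef_rot: [0.517, -0.481, 0.518, 0.482]
wrist_force: [-7.4, -1.8, 4.2]
opening: 0.003
```

Call:
{"fn": "step_arm", "kwargs": {"xyz": [[1.5, -0.1, 0], [3, -0.2, 0]], "spin": [0, 0], "fingers": [0, 0]}}

```text
time_s: 14.7
eef_pos: [0.5304, -0.0115, 0.024]
eef_rot: [0.517, -0.481, 0.518, 0.482]
wrist_force: [-7.9, -2.6, 5.9]
opening: -0.002
```

Call:
{"fn": "step_arm", "kwargs": {"xyz": [[1.5, -0.1, 0], [3, -0.2, 0]], "spin": [0, 0], "fingers": [0, 0]}}

```text
time_s: 14.9
eef_pos: [0.5332, -0.0117, 0.024]
eef_rot: [0.517, -0.481, 0.519, 0.482]
wrist_force: [-6.0, -2.3, 2.4]
opening: -0.002
```

Call:
{"fn": "step_arm", "kwargs": {"xyz": [[1.5, -0.1, 0], [3, -0.2, 0]], "spin": [0, 0], "fingers": [0, 0]}}

```text
time_s: 15.1
eef_pos: [0.5373, -0.0119, 0.024]
eef_rot: [0.518, -0.481, 0.518, 0.482]
wrist_force: [-5.4, -1.6, 0.6]
opening: -0.003
```

The halfway notch is passed: force peaked near 8 N at x≈0.53, then fell. Now 1 mm steps toward home.

Call:
{"fn": "step_arm", "kwargs": {"xyz": [[1, -0.07, 0], [2, -0.15, 0], [3, -0.2, 0]], "spin": [0, 0, 0], "fingers": [0, 0, 0]}}

```text
time_s: 15.4
eef_pos: [0.5404, -0.0122, 0.024]
eef_rot: [0.518, -0.482, 0.518, 0.481]
wrist_force: [-4.7, -3.4, 0.8]
opening: -0.0
```

Call:
{"fn": "step_arm", "kwargs": {"xyz": [[1, -0.07, 0], [2, -0.15, 0]], "spin": [0, 0], "fingers": [0, 0]}}

```text
time_s: 15.6
eef_pos: [0.5424, -0.0123, 0.024]
eef_rot: [0.518, -0.481, 0.518, 0.481]
wrist_force: [-4.2, -3.1, 0.8]
opening: 0.003
```

Call:
{"fn": "step_arm", "kwargs": {"xyz": [[1, -0.07, 0]], "spin": [0], "fingers": [0]}}

```text
time_s: 15.7
eef_pos: [0.5434, -0.0124, 0.024]
eef_rot: [0.518, -0.481, 0.518, 0.481]
wrist_force: [-4.8, -2.2, 0.9]
opening: 0.0
```

Call:
{"fn": "step_arm", "kwargs": {"xyz": [[1, -0.07, 0]], "spin": [0], "fingers": [0]}}

```text
time_s: 15.8
eef_pos: [0.5444, -0.0125, 0.024]
eef_rot: [0.518, -0.481, 0.518, 0.481]
wrist_force: [-4.2, -2.6, 1.4]
opening: -0.005
```

Call:
{"fn": "step_arm", "kwargs": {"xyz": [[1, -0.07, 0]], "spin": [0], "fingers": [0]}}

```text
time_s: 15.9
eef_pos: [0.5454, -0.0126, 0.024]
eef_rot: [0.518, -0.481, 0.518, 0.481]
wrist_force: [-4.4, -2.7, 0.6]
opening: 0.004
```

Call:
{"fn": "step_arm", "kwargs": {"xyz": [[1, -0.07, 0]], "spin": [0], "fingers": [0]}}

```text
time_s: 16.0
eef_pos: [0.5464, -0.0127, 0.024]
eef_rot: [0.518, -0.481, 0.518, 0.481]
wrist_force: [-4.7, -2.5, 0.7]
opening: -0.004
```

Call:
{"fn": "step_arm", "kwargs": {"xyz": [[1, -0.07, 0]], "spin": [0], "fingers": [0]}}

```text
time_s: 16.1
eef_pos: [0.5474, -0.0127, 0.024]
eef_rot: [0.518, -0.481, 0.518, 0.482]
wrist_force: [-4.7, -3.2, -0.0]
opening: 0.005
```

Call:
{"fn": "step_arm", "kwargs": {"xyz": [[1, -0.07, 0]], "spin": [0], "fingers": [0]}}

```text
time_s: 16.2
eef_pos: [0.5484, -0.0128, 0.024]
eef_rot: [0.518, -0.481, 0.518, 0.481]
wrist_force: [-4.6, -3.6, 0.6]
opening: 0.002
```

Call:
{"fn": "step_arm", "kwargs": {"xyz": [[1, -0.07, 0]], "spin": [0], "fingers": [0]}}

```text
time_s: 16.3
eef_pos: [0.5494, -0.0129, 0.024]
eef_rot: [0.518, -0.481, 0.518, 0.481]
wrist_force: [-5.0, -3.4, 0.2]
opening: 0.001
```

Call:
{"fn": "step_arm", "kwargs": {"xyz": [[1, -0.07, 0]], "spin": [0], "fingers": [0]}}

```text
time_s: 16.4
eef_pos: [0.5501, -0.0129, 0.024]
eef_rot: [0.518, -0.481, 0.518, 0.482]
wrist_force: [-6.9, -3.3, 2.6]
opening: -0.002
```

Call:
{"fn": "step_arm", "kwargs": {"xyz": [[1, -0.07, 0]], "spin": [0], "fingers": [0]}}

```text
time_s: 16.5
eef_pos: [0.5508, -0.013, 0.024]
eef_rot: [0.517, -0.481, 0.518, 0.482]
wrist_force: [-7.8, -2.8, 3.7]
opening: 0.005
```

Call:
{"fn": "step_arm", "kwargs": {"xyz": [[1, -0.07, 0]], "spin": [0], "fingers": [0]}}

```text
time_s: 16.6
eef_pos: [0.5517, -0.013, 0.024]
eef_rot: [0.517, -0.481, 0.518, 0.482]
wrist_force: [-7.7, -3.7, 4.6]
opening: 0.0
```

Call:
{"fn": "step_arm", "kwargs": {"xyz": [[0.5, -0.04, 0]], "spin": [0], "fingers": [0]}}

```text
time_s: 16.7
eef_pos: [0.5522, -0.0131, 0.024]
eef_rot: [0.517, -0.481, 0.518, 0.482]
wrist_force: [-7.5, -3.4, 2.8]
opening: 0.002
```

Call:
{"fn": "step_arm", "kwargs": {"xyz": [[0.5, -0.04, 0]], "spin": [0], "fingers": [0]}}

```text
time_s: 16.8
eef_pos: [0.5526, -0.0131, 0.024]
eef_rot: [0.517, -0.481, 0.518, 0.482]
wrist_force: [-7.8, -3.4, 4.4]
opening: -0.003
```

Call:
{"fn": "step_arm", "kwargs": {"xyz": [[0.5, -0.04, 0]], "spin": [0], "fingers": [0]}}

```text
time_s: 16.9
eef_pos: [0.553, -0.0132, 0.024]
eef_rot: [0.517, -0.481, 0.518, 0.482]
wrist_force: [-8.0, -2.3, 4.0]
opening: 0.001
```

Call:
{"fn": "step_arm", "kwargs": {"xyz": [[0.5, -0.04, 0]], "spin": [0], "fingers": [0]}}

```text
time_s: 17.0
eef_pos: [0.5535, -0.0132, 0.024]
eef_rot: [0.517, -0.481, 0.518, 0.482]
wrist_force: [-8.6, -3.1, 4.4]
opening: 0.004
```

Call:
{"fn": "step_arm", "kwargs": {"xyz": [[0.5, -0.04, 0]], "spin": [0], "fingers": [0]}}

```text
time_s: 17.1
eef_pos: [0.554, -0.0132, 0.024]
eef_rot: [0.517, -0.481, 0.518, 0.482]
wrist_force: [-8.1, -2.6, 4.1]
opening: -0.0
```

Call:
{"fn": "step_arm", "kwargs": {"xyz": [[0.5, -0.04, 0]], "spin": [0], "fingers": [0]}}

```text
time_s: 17.2
eef_pos: [0.5544, -0.0133, 0.024]
eef_rot: [0.517, -0.481, 0.518, 0.482]
wrist_force: [-8.3, -3.7, 4.5]
opening: -0.004
```

Call:
{"fn": "step_arm", "kwargs": {"xyz": [[0.5, -0.04, 0]], "spin": [0], "fingers": [0]}}

```text
time_s: 17.3
eef_pos: [0.5549, -0.0133, 0.024]
eef_rot: [0.517, -0.481, 0.518, 0.482]
wrist_force: [-9.0, -3.8, 4.8]
opening: 0.002
```

Call:
{"fn": "step_arm", "kwargs": {"xyz": [[0.5, -0.04, 0]], "spin": [0], "fingers": [0]}}

```text
time_s: 17.4
eef_pos: [0.5554, -0.0133, 0.024]
eef_rot: [0.517, -0.481, 0.519, 0.482]
wrist_force: [-8.2, -2.7, 4.4]
opening: 0.002
```

Call:
{"fn": "step_arm", "kwargs": {"xyz": [[0.5, -0.04, 0]], "spin": [0], "fingers": [0]}}

```text
time_s: 17.5
eef_pos: [0.5558, -0.0134, 0.024]
eef_rot: [0.517, -0.481, 0.519, 0.482]
wrist_force: [-10.0, -3.3, 4.2]
opening: 0.005
```

Call:
{"fn": "step_arm", "kwargs": {"xyz": [[0.5, -0.04, 0]], "spin": [0], "fingers": [0]}}

```text
time_s: 17.6
eef_pos: [0.5563, -0.0134, 0.024]
eef_rot: [0.517, -0.481, 0.519, 0.482]
wrist_force: [-9.2, -2.3, 5.4]
opening: 0.0
```

Call:
{"fn": "step_arm", "kwargs": {"xyz": [[0.5, -0.04, 0]], "spin": [0], "fingers": [0]}}

```text
time_s: 17.7
eef_pos: [0.5567, -0.0135, 0.024]
eef_rot: [0.517, -0.481, 0.519, 0.482]
wrist_force: [-10.0, -2.9, 5.5]
opening: 0.001
```

Call:
{"fn": "step_arm", "kwargs": {"xyz": [[0.5, -0.04, 0]], "spin": [0], "fingers": [0]}}

```text
time_s: 17.8
eef_pos: [0.5572, -0.0135, 0.024]
eef_rot: [0.517, -0.481, 0.519, 0.482]
wrist_force: [-9.4, -3.6, 6.3]
opening: -0.003
```

Run:
```python
from h import *
o=ctrl.get_obs();print(o['eef_pos'],o['wrist_force'],o['torque'])
a=eyes.camera('side')[120:240,220:370,::-1]
cv2.imwrite('pics/s8.png',cv2.resize(a,None,fx=5,fy=5,interpolation=2))
```

```text
[ 0.5572 -0.0135  0.024 ] [-9.4294 -3.5744  6.3265] [-0.5025  1.4063 -0.0468]
```

View pics/s8.png

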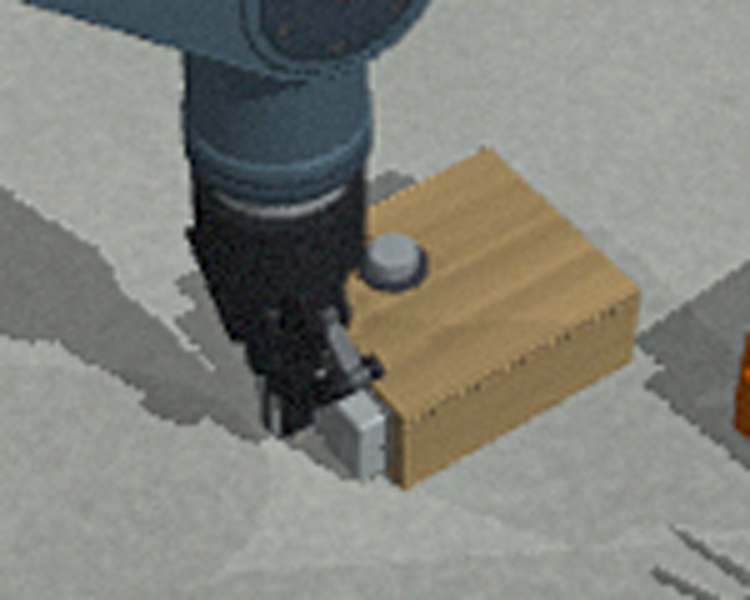

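Run:
```python
from h import *
c=np.array([.655,-.0196]);X=np.array([.9973,-.0729]);Y=np.array([.0729,.9973])
i=cv2.imread('pics/s8.png')
cv2.imwrite('pics/s8c.png',cv2.resize(i[300:500,220:460],None,fx=3,fy=3,interpolation=2))
for j in (0.02,.015,.01,.005,0,-.005):
  for nm,x,z in(('front top',-.087-j,.046),('front bot',-.087-j,.004)):
    p=c+x*X-.048*Y; q=pr('side',[*p,z]); print(j,nm,((q-[220,120]+.5)*5-.5-[220,300])*3)
for z in(.054,0):
  p=c-.07*X-.06*Y; print('caddy corner',((pr('side',[*p,z])-[220,120]+.5)*5-.5-[220,300])*3)
for d in (0,.006,.012):
  p=[.640,.002,.071-d]; print('rel',d,((pr('side',p)-[220,120]+.5)*5-.5))
```

```text
0.02 front top [315.9666 461.2646]
0.02 front bot [318.3365 628.7743]
0.015 front top [342.7387 446.2349]
0.015 front bot [344.3505 613.9032]
0.01 front top [369.4238 431.2541]
0.01 front bot [370.2823 599.079 ]
0.005 front top [396.0223 416.3219]
0.005 front bot [396.1323 584.3016]
0 front top [422.5346 401.4381]
0 front bot [421.9009 569.5708]
-0.005 front top [448.9612 386.6024]
-0.005 front bot [447.5885 554.8862]
caddy corner [559.4516 367.1844]
caddy corner [553.7152 584.0087]
rel 0 [396.4494 242.813 ]
rel 0.006 [396.2787 251.4812]
rel 0.012 [396.1092 260.0809]
```

View pics/s8c.png

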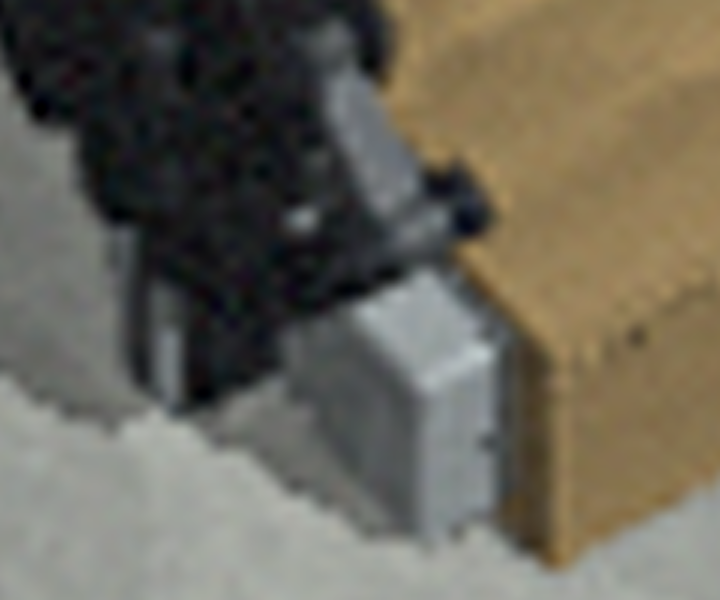

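The front block's corner at crop (427,395) puts the tray at joint ≈ 0, and the release has dipped a few mm as the latch rides over. The click hasn't happened yet, so I continue in half-millimetre steps.

Call:
{"fn": "step_arm", "kwargs": {"xyz": [[0.5, -0.04, 0]], "spin": [0], "fingers": [0]}}

```text
time_s: 17.95
eef_pos: [0.5578, -0.0135, 0.024]
eef_rot: [0.517, -0.481, 0.519, 0.482]
wrist_force: [-7.9, -2.4, 4.1]
opening: -0.001
```

Call:
{"fn": "step_arm", "kwargs": {"xyz": [[0.5, -0.04, 0]], "spin": [0], "fingers": [0]}}

```text
time_s: 18.05
eef_pos: [0.5588, -0.0135, 0.024]
eef_rot: [0.517, -0.481, 0.518, 0.482]
wrist_force: [-6.2, -1.5, 1.1]
opening: 0.003
```

Call:
{"fn": "step_arm", "kwargs": {"xyz": [[0.5, -0.04, 0]], "spin": [0], "fingers": [0]}}

```text
time_s: 18.15
eef_pos: [0.5596, -0.0136, 0.024]
eef_rot: [0.518, -0.481, 0.518, 0.482]
wrist_force: [-4.7, -3.2, -0.4]
opening: 0.004
```

Call:
{"fn": "step_arm", "kwargs": {"xyz": [[0.4, -0.03, 0]], "spin": [0], "fingers": [0]}}

```text
time_s: 18.25
eef_pos: [0.5601, -0.0136, 0.0239]
eef_rot: [0.518, -0.481, 0.518, 0.482]
wrist_force: [-5.1, -3.4, 1.2]
opening: -0.002
```

Call:
{"fn": "step_arm", "kwargs": {"xyz": [[0.4, -0.03, 0]], "spin": [0], "fingers": [0]}}

```text
time_s: 18.35
eef_pos: [0.5605, -0.0137, 0.0239]
eef_rot: [0.518, -0.481, 0.518, 0.482]
wrist_force: [-4.1, -3.5, 1.3]
opening: -0.001
```

Run:
```python
from h import *
a=eyes.camera('side')[120:240,220:370,::-1]
cv2.imwrite('pics/s9.png',cv2.resize(a,None,fx=5,fy=5,interpolation=2))
```

```text
(no output)
```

View pics/s9.png

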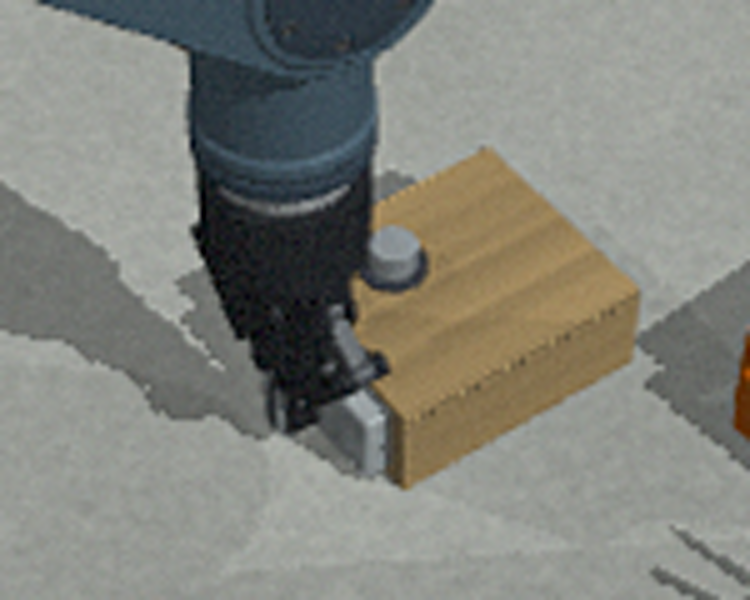

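The release has popped back up, with its top at (396,243), so the latch has dropped. I'll push a touch further for margin, then back off and watch whether the tray follows.

Call:
{"fn": "step_arm", "kwargs": {"xyz": [[0.4, -0.03, 0]], "spin": [0], "fingers": [0]}}

```text
time_s: 18.5
eef_pos: [0.5609, -0.0137, 0.024]
eef_rot: [0.518, -0.481, 0.518, 0.482]
wrist_force: [-4.8, -3.3, -0.7]
opening: -0.001
```

Call:
{"fn": "step_arm", "kwargs": {"xyz": [[0.4, -0.03, 0]], "spin": [0], "fingers": [0]}}

```text
time_s: 18.6
eef_pos: [0.5613, -0.0137, 0.024]
eef_rot: [0.518, -0.481, 0.518, 0.482]
wrist_force: [-5.3, -2.5, 0.0]
opening: -0.002
```

Call:
{"fn": "step_arm", "kwargs": {"xyz": [[0.3, -0.02, 0]], "spin": [0], "fingers": [0]}}

```text
time_s: 18.7
eef_pos: [0.5616, -0.0137, 0.024]
eef_rot: [0.518, -0.481, 0.518, 0.482]
wrist_force: [-5.1, -1.8, 1.6]
opening: 0.001
```

Call:
{"fn": "step_arm", "kwargs": {"xyz": [[0.3, -0.02, 0]], "spin": [0], "fingers": [0]}}

```text
time_s: 18.8
eef_pos: [0.5619, -0.0138, 0.024]
eef_rot: [0.518, -0.481, 0.518, 0.482]
wrist_force: [-3.8, -2.8, 1.2]
opening: 0.001
```

Call:
{"fn": "step_arm", "kwargs": {"xyz": [[0.3, -0.02, 0]], "spin": [0], "fingers": [0]}}

```text
time_s: 18.9
eef_pos: [0.562, -0.0138, 0.0239]
eef_rot: [0.518, -0.481, 0.518, 0.482]
wrist_force: [-5.5, -2.7, 2.8]
opening: 0.0
```

Call:
{"fn": "step_arm", "kwargs": {"xyz": [[0.3, -0.02, 0]], "spin": [0], "fingers": [0]}}

```text
time_s: 19.0
eef_pos: [0.5621, -0.0138, 0.0239]
eef_rot: [0.517, -0.481, 0.518, 0.482]
wrist_force: [-7.3, -2.9, 3.7]
opening: -0.003
```

The rubber buffer starts at about 0.562, so I'm fully past the notch. Backing off slowly.

Call:
{"fn": "step_arm", "kwargs": {"xyz": [[-1, 0.07, 0], [-2, 0.15, 0], [-3, 0.2, 0], [-4, 0.3, 0], [-5, 0.4, 0], [-6, 0.4, 0]], "spin": [0, 0, 0, 0, 0, 0], "fingers": [0, 0, 0, 0, 0, 0]}}

```text
time_s: 19.6
eef_pos: [0.5578, -0.0131, 0.0246]
eef_rot: [0.519, -0.482, 0.517, 0.481]
wrist_force: [-0.4, 0.5, -0.4]
opening: 0.003
```

No force on the fingers, so the tray stayed put. I'll retreat and check.

Call:
{"fn": "step_arm", "kwargs": {"xyz": [[-20, 1, 0], [-60, 4, 0], [-80, 6, 30], [-100, 6, 80], [-150, 6, 120], [-170, 6, 140], [-170, 6, 140], [-170, 6, 140]], "spin": [0, 0, 0, 0, 0, 0, 0, 0], "fingers": [0, 0, 0, 0, 0, 0, 0, 0]}}

```text
time_s: 20.4
eef_pos: [0.3883, -0.0076, 0.1658]
eef_rot: [0.519, -0.483, 0.517, 0.479]
wrist_force: [0.3, 0.4, -0.6]
opening: 0.0
```

Run:
```python
from h import *
o=ctrl.get_obs();print(o['eef_pos'],o['wrist_force'])
i=eyes.camera('side')[:,:,::-1];cv2.imwrite('pics/s10.png',i)
cv2.imwrite('pics/s10c.png',cv2.resize(i[120:240,220:370],None,fx=5,fy=5,interpolation=2))
cv2.imwrite('pics/t10.png',eyes.camera('top')[:,:,::-1])
c=np.array([.655,-.0196]);X=np.array([.9973,-.0729]);Y=np.array([.0729,.9973])
for j in (.026,.005,0,-.003,-.006):
  p=c+(-.087-j)*X-.048*Y; print(j,(pr('side',[*p,.046])-[220,120]+.5)*5-.5)
```

```text
[ 0.3883 -0.0076  0.1658] [ 0.3418  0.4067 -0.5836]
0.026 [314.5749 459.7883]
0.005 [352.0074 438.774 ]
0 [360.8449 433.8127]
-0.003 [366.1336 430.8436]
-0.006 [371.4121 427.8803]
```

View pics/s10c.png

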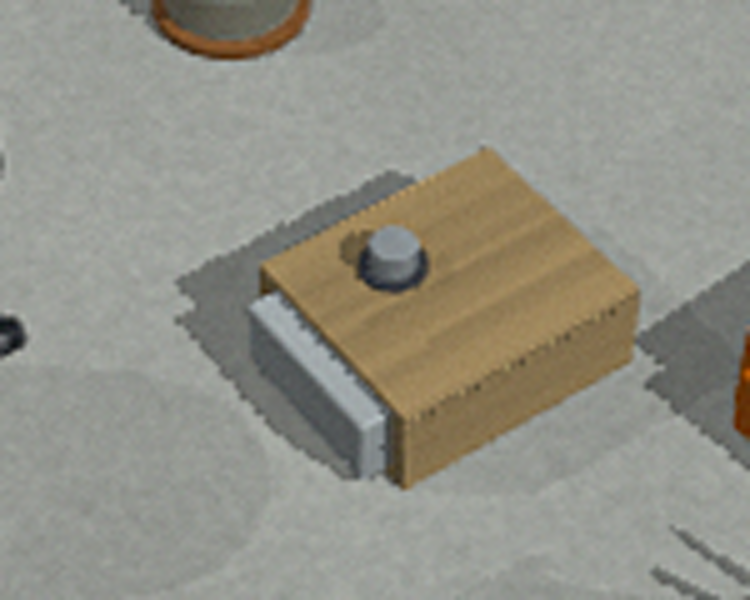

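View pics/t10.png

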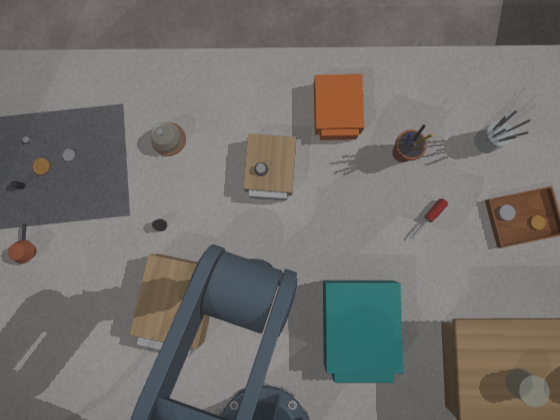

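The tray is shut and stays shut: its corner at crop (361,432) puts the joint at about 0. The release is up, and the loupe, dome, pot and screwdriver are at their original pixels. Handing in.

Run:
```python
from bench import hand_in
print(hand_in())
```

```text
the job is handed in; nothing more can be done
None
```

The holder is in the dust caddy with the tray latched shut, and I handed the job in at about 20.5 s of the 69 s allowed.

- **Release:** I pressed the release on the small plywood caddy. The highest wrist force I read was about 7 N, and the tray sprang right out.
- **Holder:** I set it down upright with about 7 N. The image put it within 2 mm of the well's centre, in both directions, before I closed the tray.
- **Tray:** I pushed it past the half-way notch (about 8 N) and the home notch (about 10 N) to the first touch of the buffer, then backed off.

**Last checks:**
- The force on the fingers went to zero as I backed off.
- The tray stayed shut at about joint 0, by the image.
- The release was back up.
- The loupe, screwdriver, pen pot and dust dome had not visibly moved.

None of the checks failed. Two things are unconfirmed:
- The holder is hidden under the roof, so I could not see it after closing. It was standing and moving with the tray when last seen.
- The release dipped a few mm as the latch crossed the home notch, then popped back up. I took this as the latch working.

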